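Start the ring grinder from its control stations

ROBOT

A 6-joint arm with a two-finger parallel gripper is mounted at the origin on the work surface. World frame = base frame: x ahead of the robot, y to its left, z up, the work surface at z = 0. Lengths are in m, angles in rad, forces in N, time in s.
With the tool pointing down it reaches from about 0.425 to 0.95 m from the base axis. Payload 3.5 kg.
Tool frame: the origin (TCP) lies on the centre line of the jaws, within the pads' length; the fingertips stand 17 mm ahead of it and the grasp point (between the pads) lies 2 mm behind it; z points along the fingers, y is the line along which they close (so a half turn about z gives the same grasp; the last joint's range is limited). The gripper opens to 85 mm and grips with 20 to 120 N. Pads are 22 mm wide; open, the fingers measure 114 mm over their backs; the gripper's body (76 mm by 85 mm) begins 54 mm behind the grasp point. The pads swing forward as they close: fully open they stand 13 mm farther back than shut.
Start: joints at [1.169, 0.286, 1.577, -0, 1.279, -0.15], TCP at [0.168, 0.654, 0.248] pointing down, gripper open.
Joint ranges: [-2.77, 2.77], [-0.9, 2.22], [0.21, 2.48], [-1.53, 4.67], [0.24, 2.81], [-2.84, 2.84]. Speed limits (rad/s): [2.79, 2.79, 3.14, 3.14, 3.14, 3.14].

INTERFACE

Orientations are given as a unit quaternion [x, y, z, w].
In Python, from plant import ctrl gives the robot as it stands. The module is installed in compiled form; this text tells all that it offers.
- The arm moves only by the tool drive_tool, never from a script. Its argument "moves" is a list of rows, each a list of 3 entries, a list of its own where there are three numbers: the turn, a rotation vector about the tool's x, y, z in rad, then the shift along the tool's x, y, z in m, then the finger opening in m, from 0 to 0.0854. A call has 1 to 5 rows; each row shifts and turns the commanded pose from where the row before left it, along the tool's axes as they then stand; what a row does not reach is not made up. A row lasts 1/8 s, in which the tool goes at most 62.5 mm and 10.7 degrees, less where a joint would pass 70% of its speed; a pose out of reach is approached as far as the arm can. A call with a gripper value outside its range is refused whole. The fingers move at their own pace and stop on an object; "grip_force" is the grip in N (left out, the last holds). Time passes only in rows, so rows that do not move let the fingers close. It gives the time, the measured TCP pose, the force, the opening and the grip force at its end, in the units of the state.
- ctrl.get_state(): the state, without advancing time (a new reading comes with each control period).
- ctrl.read_camera(name): name is "scene" or "top"; returns a dict with "image" (420x560x3 uint8, red, green, blue), "fx", "fy", "cx", "cy" (pixels), "R" (3x3) and "t" (3): a world point X has camera coordinates R X + t. Camera axes: x right, y down, z forward; pixel columns grow to the right and rows downward; lengths in m; the calibration is good to about 2 mm. A picture is of the moment at which its call begins. There is no depth.
- ctrl.sign_off(): hands the job in; it is judged then, once.
The state is a dict: "time": time; "qpos": joint angles; "dq": joint speeds; "joint_efforts": joint torques, N m; "eef_pos": TCP position; "tcp_rot": TCP orientation; "contact_force": force on the tool from outside, world axes, zero at the start; "wrist_torque": the same for the moment, N m; "opening": opening from 0.0 (shut) to 1.0 (fully open); "finger_force": force on a finger pad.
Only numpy, scipy, OpenCV 4.12 (cv2) and the standard library are available. Lean on these libraries where they do the work, as an engineer would, in place of code of your own. Each camera call takes 0.05 s, during which the arm holds its last target. There are 200 camera calls.

TASK

Start up the ring grinder by pressing with the closed fingers, in this order: press the raised end of the rocker switch down until it tips fully over, then push the square key fully home, then press the small round start button right down for a moment and let it spring back up. Do not press the big mushroom-headed stop button, and do not pick up or shift the two bearing rings, the plug gauge and the oil bottle standing about.

Things in the scene. Friction and masses are not known exactly. Their poses are not given: they have to be found in the camera images.
- deck: loading deck, fixed: cream-coloured casting with a dark steel top plate, 270 x 480 mm, flat top 60 mm above the work surface; origin at the centre of its underside, z up. The four grey control stations are fixed on its top in any arrangement, each turned its own way
- rocker_box: grey housing of the rocker switch, 86 (its x) x 52 (its y) x 26 mm high, fixed on the deck; origin at the centre of its underside. The dark grey rocker on it is 72 x 40 mm, hinged about the housing's y axis 34 mm above the housing's underside; its half toward the housing's -x starts level or nearly so, its half toward +x starts raised
- rocker_raised (a point): point on the upper face of the rocker's raised (+x) half, on its centre line, 27 mm from the hinge axis and 9 mm from that half's end; it moves with the rocker. At the start up to 9 mm higher than the hinge axis; level with it (34 mm above the housing's underside) when tipped fully over
- rocker (a joint): rocker angle, rad: 0 = off (raised half fully up), 0.35 = fully tipped over, on. It starts between 0 and 0.06. Pressing down at point rocker_raised turns it with about 5 N; it stays where it is left
- key_top (a point): centre of the top face of the square key: a dark grey 36 x 36 mm block standing 16 mm out of a grey housing 60 x 60 x 22 mm high fixed on the deck. The point moves with the key; fully out it is 38 mm above the deck's top; the point's z is up
- key (a joint): how far the square key is pushed in, m: 0 = out, 0.010 = fully home (6 mm still stand out). It starts between 0 and 0.002. It slides straight down with about 4 N and stays where it is left
- start_top (a point): centre of the flat top of the start button: a dark grey cylinder of 24 mm diameter standing 12 mm out of a grey housing 56 x 56 x 22 mm high fixed on the deck; 34 mm above the deck's top when up; moves with the button
- start (a joint): how far the start button is pressed, m: 0 = up, 0.008 = right down. A spring returns it: 1.5 N starts it moving, 5 N holds it right down
- stop_top (a point): top centre of the stop button: a dark grey mushroom head of 48 mm diameter on a stem, standing 26 mm out of a grey housing 56 x 56 x 22 mm high fixed on the deck; 48 mm above the deck's top. Not to be pressed
- stop (a joint): how far the stop button is pressed, m: 0 = up, 0.008 = right down; sprung like the start button
- ring_a: loose steel bearing ring lying flat on the deck, outer diameter 42, bore 30, height 18 mm; origin at the centre of its underside
- ring_b: a second loose bearing ring, just like ring_a, lying flat on the deck
- gauge: loose steel plug gauge standing upright on the deck, 34 mm diameter foot, 60 mm tall; origin at the centre of its underside
- oil: loose grey plastic oil bottle standing on the work surface beside the deck, 60 mm diameter, 130 mm tall; origin at the centre of its underside

How it is judged:
On the way, in this order (a step that is already met when the one before it is completed fails the run):
1. the rocker is tipped fully over (value of joint rocker above 0.3 rad), for 0.1 s.
2. the square key is pushed fully home (value of joint key above 0.0085 m), for 0.1 s.
3. the start button is pressed right down (value of joint start above 0.006 m), for 0.1 s.
At the end, for the whole second after the job is handed in: the rocker is over by more than 0.30 of its 0.35 rad, the square key is in by more than 8.5 of its 10 mm, the start button has been down by more than 6 of its 8 mm and is up again (within 2 mm), the stop button is up, and the rings, gauge and bottle stand still within 20 mm of where they started (value of joint rocker above 0.3 rad and value of joint key above 0.0085 m and value of joint each of start, stop below 0.002 m and not (distance of ring_a from where it was at the start of the episode above 0.02 m) and not (distance of ring_b from where it was at the start of the episode above 0.02 m) and not (distance of gauge from where it was at the start of the episode above 0.02 m) and not (distance of oil from where it was at the start of the episode above 0.02 m) and linear speed of each of ring_a, ring_b, gauge, oil below 0.02 m/s); the robot touches nothing.
It fails at once if the square key is pushed in before the rocker is over (value of joint key above 0.006 m and value of joint rocker below 0.28 rad).
It fails at once if the start button is pressed before the rocker is over and the key is home (value of joint start above 0.004 m and (value of joint rocker below 0.28 rad or value of joint key below 0.008 m)).
It fails at once if the stop button is pressed (value of joint stop above 0.003 m).
It fails at once if a ring, the gauge or the bottle is lifted, carried or shifted by more than 20 mm (distance of any of ring_a, ring_b, gauge, oil from where it was at the start of the episode above 0.02 m).
It also fails if it takes over 42 s, if anything falls off the work surface, if the arm or the gripper's body presses on something with over 40 N, if the wrist force passes 120 N, or if a joint passes its speed limit or range.

## Working session

There is one attempt and no reset: what is moved stays moved. The work goes in short steps, Python scripts to look and compute and a tool call to move; the robot and the scene stay as the last step left them, time stands still between calls to the robot, and variables do not carry over. Pictures are saved under pics/ and viewed, at most 10 in all, crops included, and the job is handed in when it is done.

Besides the shell and the picture viewer there is one more tool, called after "Request:" in YAML: its name, and indented under it one key for each argument. drive_tool: Moves the arm, as the interface text tells. Its arguments: {"type":"object","properties":{"moves":{"type":"array","items":{"type":"array"}},"grip_force":{"type":"number"}},"required":["moves"]}

```bash
mkdir -p pics
python3 - <<'E'
from plant import ctrl
import cv2
for n in("top","scene"):
    d=ctrl.read_camera(n); cv2.imwrite(f"pics/{n}0.png",cv2.cvtColor(d["image"],cv2.COLOR_RGB2BGR)); print(n,d["fx"],d["cx"],d["cy"],d["R"].round(3).tolist(),d["t"])
s=ctrl.get_state(); print(s)
E
```

```text
top 419.1069330523358 274.1041963176858 207.0790183028787 [[-0.016, -1.0, 0.013], [-0.985, 0.013, -0.172], [0.172, -0.016, -0.985]] [0.12300863 0.5764954  1.04246174]
scene 419.26101640760686 277.1836204326619 209.67634958815384 [[-0.898, 0.44, 0.017], [0.251, 0.543, -0.802], [-0.362, -0.716, -0.597]] [ 0.4544487  -0.15160257  1.2561555 ]
{'time': 0.1, 'qpos': array([ 1.16902875e+00,  2.87133576e-01,  1.57801950e+00, -2.28625018e-05,
        1.27858186e+00, -1.49970095e-01]), 'dq': array([ 0.0011904 , -0.00130873, -0.00415669, -0.00027074, -0.00105464,
        0.0004917 ]), 'joint_efforts': array([ 8.37947973e-04, -4.07298517e+01, -2.93697721e+01, -1.42792815e-04,
        3.40941093e-03, -4.22212861e-05]), 'eef_pos': array([0.16791259, 0.65321465, 0.24705378]), 'tcp_rot': array([ 1.25563063e-01,  9.92085062e-01, -1.03362171e-03, -2.81231556e-04]), 'contact_force': array([ 0.14938609,  0.15788536, -0.34124889]), 'wrist_torque': array([0.02453982, 0.01572552, 0.02443613]), 'finger_force': 0.0, 'opening': 0.9993059894532265}
```

View pics/top0.png

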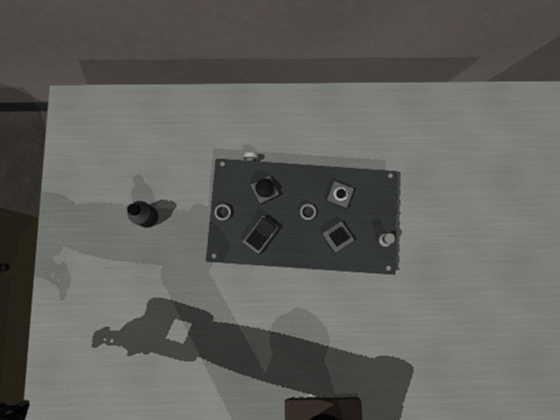

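View pics/scene0.png

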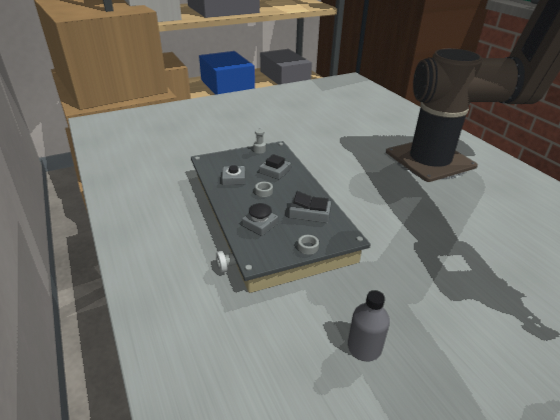

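The top view shows the stop button (265,187), start (341,193), key (338,235), rocker (262,234), rings (223,212) and (308,212), gauge (387,239) and bottle (142,213). I'll enlarge both for accuracy.

Run:
```python
import cv2,numpy as np
a=cv2.imread("pics/top0.png")[150:280,200:410]; a=cv2.convertScaleAbs(cv2.resize(a,None,fx=3.8,fy=3.8,interpolation=cv2.INTER_CUBIC),alpha=2.2)
cv2.imwrite("pics/t1.png",a)
a=cv2.imread("pics/scene0.png")[130:260,190:350]; a=cv2.convertScaleAbs(cv2.resize(a,None,fx=4.5,fy=4.5,interpolation=cv2.INTER_CUBIC),alpha=1.8)
cv2.imwrite("pics/s1.png",a)
```

```text
(no output)
```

View pics/t1.png

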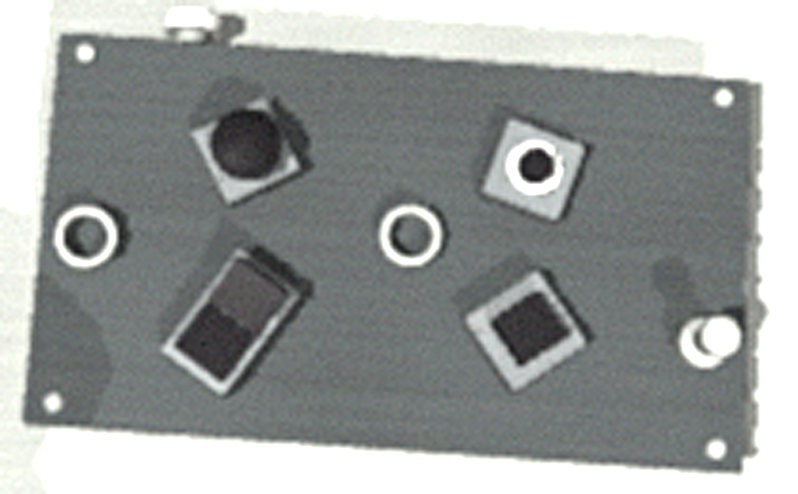

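View pics/s1.png

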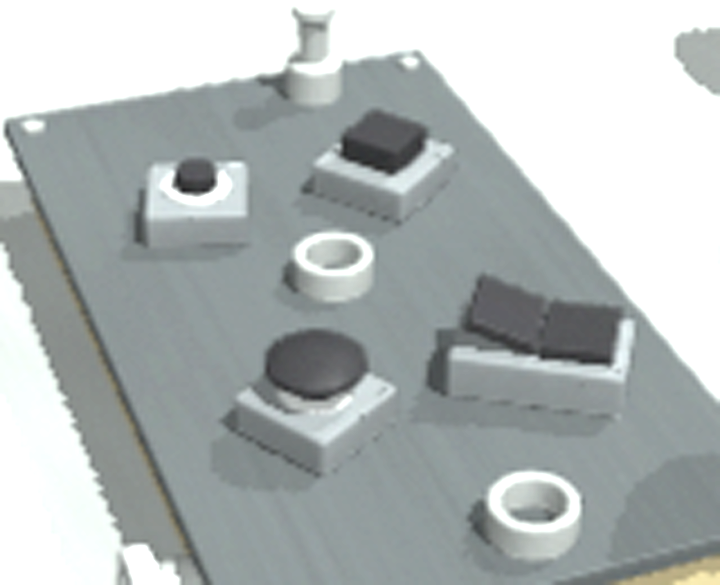

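```bash
cat > h.py <<'E'
from plant import ctrl
import numpy as np
C={n:ctrl.read_camera(n) for n in("top","scene")}
def ray(n,U,V):
    s,ox,oy=(3.8,200,150) if n=="top" else (4.5,190,130)
    d=C[n]; u=(U+.5)/s-.5+ox; v=(V+.5)/s-.5+oy
    R=np.array(d["R"]); t=np.array(d["t"])
    return -R.T@t, R.T@np.array([(u-d["cx"])/d["fx"],(v-d["cy"])/d["fy"],1])
def at(n,U,V,z):
    o,r=ray(n,U,V); return o+r*(z-o[2])/r[2]
E
python3 - <<'E'
from h import *
for k,n,p,z in [("key","top",(531,328),.098),("key","scene",(384,134),.098),("start","top",(537,166),.094),("start","scene",(195,165),.094),("stop","top",(247,144),.108),("stop","scene",(317,352),.108),
 ("hinge","top",(231,313),.094),("hinge","scene",(541,322),.094),("raisedmid","top",(250,293),.1),("raisedmid","scene",(508,310),.1),
 ("boxc","top",((238+310+223+165)/4,(248+290+395+350)/4),.086),
 ("ringb","top",(411,236),.078),("ringa","top",(87,236),.078),("gauge","top",(718,335),.12),
 ("b1","top",(238,248),.086),("b2","top",(310,290),.086),("b3","top",(223,395),.086),("b4","top",(165,350),.086),
 ("k1","top",(541,270),.082),("k2","top",(587,338),.082),("k3","top",(515,390),.082),("k4","top",(467,315),.082)]:
    print(k,n,at(n,*p,z).round(4))
E
```

```text
key top [ 0.4954 -0.0441  0.098 ]
key scene [ 0.4967 -0.0358  0.098 ]
start top [ 0.6033 -0.0534  0.094 ]
start scene [ 0.6014 -0.0542  0.094 ]
stop top [0.6175 0.1383 0.108 ]
stop scene [0.619  0.1461 0.108 ]
hinge top [0.5084 0.1501 0.094 ]
hinge scene [0.5034 0.1518 0.094 ]
raisedmid top [0.5205 0.1376 0.1   ]
raisedmid scene [0.5175 0.1437 0.1   ]
boxc top [0.5042 0.1484 0.086 ]
ringb top [0.5601 0.03   0.078 ]
ringa top [0.563  0.2456 0.078 ]
gauge top [ 0.487  -0.1591  0.12  ]
b1 top [0.5523 0.1452 0.086 ]
b2 top [0.5237 0.0982 0.086 ]
b3 top [0.4559 0.156  0.086 ]
b4 top [0.4856 0.1935 0.086 ]
k1 top [ 0.5355 -0.0552  0.082 ]
k2 top [ 0.4899 -0.0835  0.082 ]
k3 top [ 0.4566 -0.0347  0.082 ]
k4 top [ 0.5062 -0.005   0.082 ]
```

The enlarged views show the raised rocker half facing +x/-y. In the top crop the hinge is near (231,313) and the box centre near (234,321). The key is at (531,328) and start at (537,166). The press point is about (0.5265, 0.132), so I'm moving above the rocker with the fingers closing.

Request:
drive_tool:
  moves:
    - [[0,0,0],[-0.032,-0.028,0],0]
    - [[0,0,0],[-0.032,-0.028,0],0]
    - [[0,0,0],[-0.032,-0.028,0],0]
    - [[0,0,0],[-0.032,-0.028,0],0]
    - [[0,0,0],[-0.032,-0.028,0],0]
  grip_force: 30

```text
time: 0.82
eef_pos: [0.2887, 0.477, 0.2482]
tcp_rot: [0.125, 0.992, -0.0, -0.0]
contact_force: [0.4, -0.3, -1.2]
opening: 0.003
finger_force: 0.0
```

Request:
drive_tool:
  moves:
    - [[0,0,0],[-0.032,-0.028,0],0]
    - [[0,0,0],[-0.032,-0.028,0],0]
    - [[0,0,0],[-0.032,-0.028,0],0]
    - [[0,0,0],[-0.032,-0.028,0],0]
    - [[0,0,0],[-0.032,-0.028,0],0]

```text
time: 1.45
eef_pos: [0.4088, 0.3016, 0.2483]
tcp_rot: [0.126, 0.992, 0.0, 0.0]
contact_force: [1.2, 0.4, -0.2]
opening: 0.003
finger_force: 0.0
```

Request:
drive_tool:
  moves:
    - [[0,0,0],[-0.032,-0.028,0],0]
    - [[0,0,0],[-0.032,-0.028,0],0]
    - [[0,0,0],[-0.032,-0.028,0],0]
    - [[0,0,0],[-0.032,-0.028,0],0]
    - [[0,0,0],[0,0,0],0]

```text
time: 2.08
eef_pos: [0.5055, 0.1604, 0.2482]
tcp_rot: [0.128, 0.992, -0.0, -0.0]
contact_force: [-0.6, 0.6, 0.3]
opening: -0.002
finger_force: 0.0
```

Request:
drive_tool:
  moves:
    - [[0,0,0],[-0.0275,-0.0225,0],0]
    - [[0,0,0],[0,0,0.05],0]
    - [[0,0,0],[0,0,0.045],0]
    - [[0,0,0],[0,0,0],0]

```text
time: 2.58
eef_pos: [0.5217, 0.1344, 0.1491]
tcp_rot: [0.125, 0.992, -0.001, -0.005]
contact_force: [-1.2, 0.9, -0.0]
opening: 0.003
finger_force: 0.0
```

Run:
```python
from h import *
import cv2
ims=[]
for n,(x,y) in (("top",(220,180)),("scene",(250,150))):
    ims.append(cv2.resize(C[n]["image"][y:y+100,x:x+100,::-1],(400,400),interpolation=cv2.INTER_CUBIC))
cv2.imwrite("pics/c1.png",cv2.convertScaleAbs(np.hstack(ims),alpha=1.8))
```

```text
(no output)
```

View pics/c1.png

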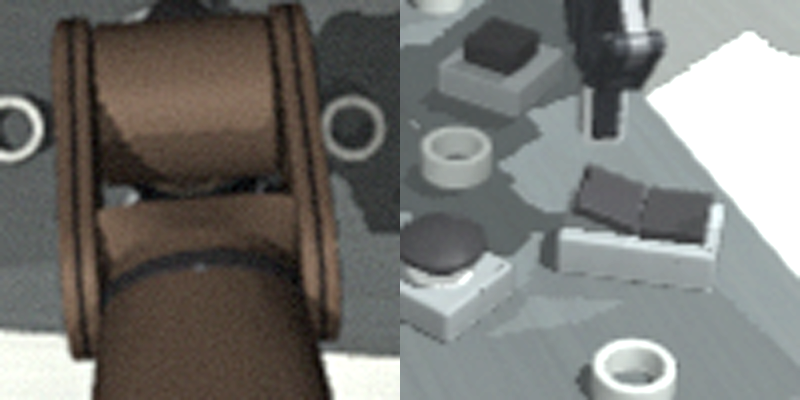

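The scene crop shows the closed fingertip at (605,138), right above the raised half at (608,198). Pressing in steps.

Request:
drive_tool:
  moves:
    - [[0,0,0],[-0.006,-0.0015,0.01],0]
    - [[0,0,0],[0,0,0.01],0]
    - [[0,0,0],[0,0,0.01],0]
    - [[0,0,0],[0,0,0.005],0]
    - [[0,0,0],[0,0,0],0]

```text
time: 3.3
eef_pos: [0.531, 0.1308, 0.1183]
tcp_rot: [0.126, 0.992, 0.0, 0.0]
contact_force: [0.7, 0.3, 1.2]
opening: 0.002
finger_force: 0.4
```

Request:
drive_tool:
  moves:
    - [[0,0,0],[0,0,0.001],0]
    - [[0,0,0],[0,0,0],0]

```text
time: 3.55
eef_pos: [0.531, 0.1308, 0.1178]
tcp_rot: [0.126, 0.992, -0.0, 0.0]
contact_force: [0.4, -1.3, 3.0]
opening: -0.002
finger_force: 1.6
```

Request:
drive_tool:
  moves:
    - [[0,0,0],[0.004,0,-0.001],0]
    - [[0,0,0],[0,0,0.003],0]
    - [[0,0,0],[0,0,0.002],0]
    - [[0,0,0],[0,0,0],0]

```text
time: 4.05
eef_pos: [0.5266, 0.1318, 0.113]
tcp_rot: [0.126, 0.992, -0.0, -0.0]
contact_force: [-0.4, 0.2, 1.8]
opening: -0.004
finger_force: 1.2
```

Request:
drive_tool:
  moves:
    - [[0,0,0],[0,0,0.002],0]
    - [[0,0,0],[0,0,0],0]

```text
time: 4.3
eef_pos: [0.5267, 0.1318, 0.1111]
tcp_rot: [0.126, 0.992, -0.0, -0.0]
contact_force: [-1.7, -1.2, 2.5]
opening: 0.004
finger_force: 1.4
```

Request:
drive_tool:
  moves:
    - [[0,0,0],[0,0,0.001],0]
    - [[0,0,0],[0,0,0],0]

```text
time: 4.55
eef_pos: [0.5267, 0.1318, 0.111]
tcp_rot: [0.125, 0.992, -0.0, -0.001]
contact_force: [-4.9, -1.6, 7.8]
opening: -0.0
finger_force: 3.7
```

Request:
drive_tool:
  moves:
    - [[0,0,0],[0,0,0.001],0]
    - [[0,0,0],[0,0,0],0]

```text
time: 4.8
eef_pos: [0.5268, 0.1318, 0.1109]
tcp_rot: [0.125, 0.992, -0.0, -0.001]
contact_force: [-6.4, -1.4, 11.4]
opening: -0.003
finger_force: 5.9
```

Request:
drive_tool:
  moves:
    - [[0,0,0],[0,0,-0.03],0]
    - [[0,0,0],[0,0,-0.04],0]
    - [[0,0,0],[0,-0.02,0],0]
    - [[0,0,0],[-0.0035,-0.044,0],0]
    - [[0,0,0],[-0.0035,-0.044,0],0]

```text
time: 5.42
eef_pos: [0.5056, 0.0244, 0.1777]
tcp_rot: [0.125, 0.992, 0.0, -0.001]
contact_force: [0.5, 0.5, 0.4]
opening: -0.001
finger_force: 0.0
```

Request:
drive_tool:
  moves:
    - [[0,0,0],[-0.0035,-0.044,0],0]
    - [[0,0,0],[-0.0035,-0.025,0],0]
    - [[0,0,0],[0,0,0.03],0]
    - [[0,0,0],[0,0,0],0]
    - [[0,0,0],[0,0,0],0]

```text
time: 6.05
eef_pos: [0.4961, -0.043, 0.149]
tcp_rot: [0.126, 0.992, 0.0, -0.0]
contact_force: [-0.6, 0.9, -0.1]
opening: 0.0
finger_force: 0.0
```

Run:
```python
from h import *
import cv2
ims=[]
for n,(x,y) in (("top",(220,180)),("scene",(225,130))):
    ims.append(cv2.resize(C[n]["image"][y:y+100,x:x+120,::-1],(480,400),interpolation=cv2.INTER_CUBIC))
cv2.imwrite("pics/c2.png",cv2.convertScaleAbs(ims[1],alpha=1.8))
```

```text
(no output)
```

View pics/c2.png

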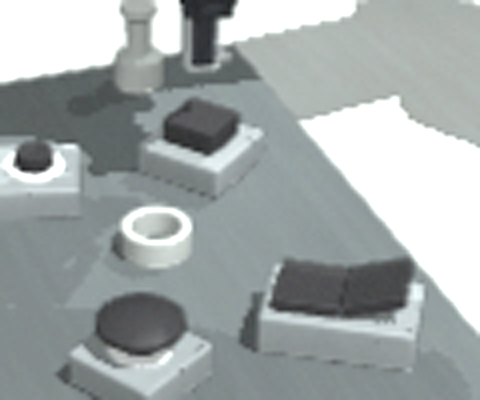

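The rocker has tipped fully over: the left half is level and the right half raised. The fingertip at (203,65) stands straight above the key at (203,118). Pressing the key.

Request:
drive_tool:
  moves:
    - [[0,0,0],[0,0,0.02],0]
    - [[0,0,0],[0,0,0.012],0]
    - [[0,0,0],[0,0,0.005],0]
    - [[0,0,0],[0,0,0.004],0]
    - [[0,0,0],[0,0,0],0]

```text
time: 6.78
eef_pos: [0.4967, -0.0431, 0.1084]
tcp_rot: [0.125, 0.992, -0.0, 0.001]
contact_force: [0.6, -0.8, 0.7]
opening: -0.005
finger_force: 0.0
```

Request:
drive_tool:
  moves:
    - [[0,0,0],[0,0,0.002],0]
    - [[0,0,0],[0,0,0],0]

```text
time: 7.02
eef_pos: [0.4969, -0.0432, 0.1068]
tcp_rot: [0.126, 0.992, -0.0, 0.001]
contact_force: [-0.8, 0.9, 2.5]
opening: -0.003
finger_force: 1.4
```

Request:
drive_tool:
  moves:
    - [[0,0,0],[0,0,0.002],0]
    - [[0,0,0],[0,0,0],0]

```text
time: 7.28
eef_pos: [0.497, -0.0432, 0.105]
tcp_rot: [0.126, 0.992, -0.0, 0.001]
contact_force: [-0.4, 0.4, 5.0]
opening: 0.001
finger_force: 2.5
```

Request:
drive_tool:
  moves:
    - [[0,0,0],[0,0,0.001],0]
    - [[0,0,0],[0,0,0],0]

```text
time: 7.52
eef_pos: [0.497, -0.0432, 0.1049]
tcp_rot: [0.126, 0.992, -0.0, 0.0]
contact_force: [-3.1, 1.4, 9.9]
opening: -0.001
finger_force: 5.1
```

Request:
drive_tool:
  moves:
    - [[0,0,0],[0,0,0.001],0]
    - [[0,0,0],[0,0,0],0]

```text
time: 7.78
eef_pos: [0.4971, -0.0432, 0.1048]
tcp_rot: [0.125, 0.992, -0.0, 0.0]
contact_force: [-5.3, 1.8, 15.4]
opening: -0.002
finger_force: 7.6
```

Key is home (hard stop at the expected height). Next, the start button.

Request:
drive_tool:
  moves:
    - [[0,0,0],[0,0,-0.025],0]
    - [[0,0,0],[0,0,-0.025],0]
    - [[0,0,0],[-0.035,0.0053,0],0]
    - [[0,0,0],[-0.035,0.0053,0],0]
    - [[0,0,0],[-0.035,0.0053,0],0]

```text
time: 8.4
eef_pos: [0.6029, -0.054, 0.1516]
tcp_rot: [0.126, 0.992, -0.0, -0.0]
contact_force: [-0.1, -0.5, 0.2]
opening: 0.001
finger_force: 0.0
```

Request:
drive_tool:
  moves:
    - [[0,0,0],[0,0,0.02],0]
    - [[0,0,0],[0,0,0],0]

```text
time: 8.65
eef_pos: [0.5993, -0.0532, 0.1285]
tcp_rot: [0.126, 0.992, 0.0, -0.004]
contact_force: [-0.1, 0.0, 0.1]
opening: 0.003
finger_force: 0.0
```

Run:
```python
from h import *
import cv2
x,y=200,120
cv2.imwrite("pics/c3.png",cv2.convertScaleAbs(cv2.resize(C["scene"]["image"][y:y+100,x:x+130,::-1],(780,600),interpolation=cv2.INTER_CUBIC),alpha=1.8))
```

```text
(no output)
```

View pics/c3.png

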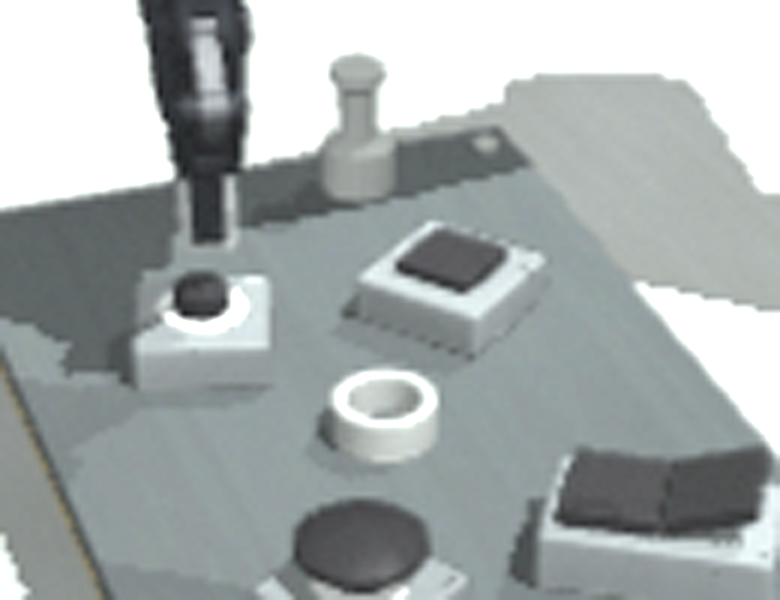

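The key at (453,258) is well in, and the fingertip at (207,240) is over the start button at (202,290). Pressing start.

Request:
drive_tool:
  moves:
    - [[0,0,0],[-0.001,0,0.012],0]
    - [[0,0,0],[0,0,0.007],0]
    - [[0,0,0],[0,0,0.005],0]
    - [[0,0,0],[0,0,0.004],0]
    - [[0,0,0],[0,0,0],0]

```text
time: 9.38
eef_pos: [0.6026, -0.054, 0.1044]
tcp_rot: [0.126, 0.992, 0.0, -0.001]
contact_force: [-2.9, 0.4, 4.7]
opening: -0.0
finger_force: 2.1
```

Request:
drive_tool:
  moves:
    - [[0,0,0],[0,0,0.001],0]
    - [[0,0,0],[0,0,0],0]

```text
time: 9.62
eef_pos: [0.6031, -0.0541, 0.1037]
tcp_rot: [0.126, 0.992, -0.0, 0.0]
contact_force: [-3.5, 0.8, 4.0]
opening: -0.003
finger_force: 2.3
```

Request:
drive_tool:
  moves:
    - [[0,0,0],[0,0,0.001],0]
    - [[0,0,0],[0,0,0],0]

```text
time: 9.88
eef_pos: [0.6031, -0.0541, 0.1031]
tcp_rot: [0.126, 0.992, -0.0, -0.0]
contact_force: [-4.9, 0.6, 7.0]
opening: 0.002
finger_force: 3.5
```

Request:
drive_tool:
  moves:
    - [[0,0,0],[0,0,0.001],0]
    - [[0,0,0],[0,0,0],0]
    - [[0,0,0],[0,0,0],0]

```text
time: 10.25
eef_pos: [0.6031, -0.0541, 0.103]
tcp_rot: [0.125, 0.992, -0.0, -0.0]
contact_force: [-6.6, 2.0, 11.4]
opening: -0.0
finger_force: 5.4
```

Request:
drive_tool:
  moves:
    - [[0,0,0],[0,0,-0.02],0]
    - [[0,0,0],[0,0,-0.04],0]
    - [[0,0,0],[0,0,-0.04],0]
    - [[0,0,0],[0,0,0],0]
    - [[0,0,0],[0,0,0],0]

```text
time: 10.88
eef_pos: [0.6029, -0.054, 0.2009]
tcp_rot: [0.126, 0.992, 0.0, 0.0]
contact_force: [0.0, 0.1, -0.5]
opening: 0.001
finger_force: 0.0
```

Run:
```python
from h import *
import cv2
x,y=190,120
cv2.imwrite("pics/c4.png",cv2.convertScaleAbs(cv2.resize(C["scene"]["image"][y:y+150,x:x+200,::-1],(800,600),interpolation=cv2.INTER_CUBIC),alpha=1.8))
```

```text
(no output)
```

View pics/c4.png

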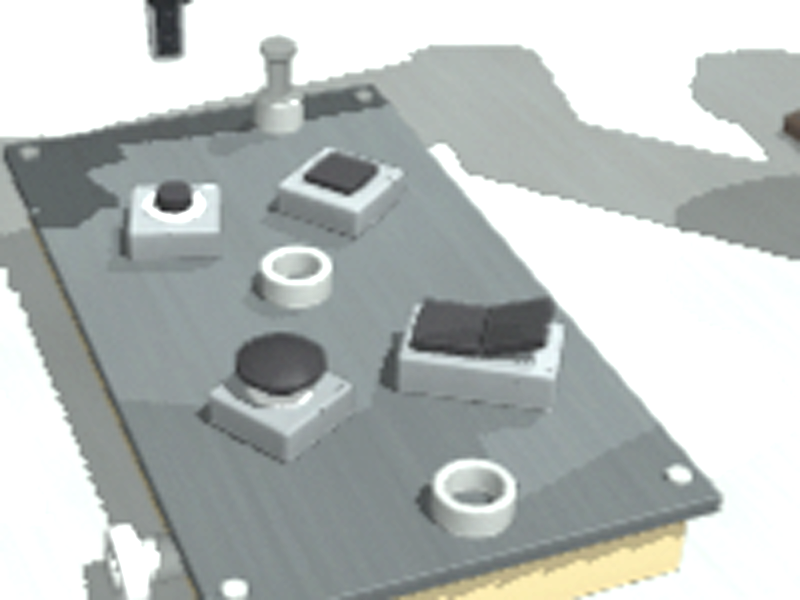

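The rocker (480,328) is over, the key (340,172) is in, start (174,195) is back up and stop (282,362) is untouched. The rings and gauge haven't moved and the arm is clear.

```bash
python3 -c "
from plant import ctrl; print(ctrl.sign_off())"
```

```text
the job is handed in; nothing more can be done
None
```

I tipped the rocker, pushed the key home, then pressed and released the start button, and handed the job in at about 11 s; the last picture shows everything as required, but sign-off gave no verdict.

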